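# Find the cover that rocks and push it open

## Task

Three of the four covers in the top of the grey wiring box are locked from below; one is free. Press the black pads on the covers with closed fingertips, without forcing, until you find the cover that tips, then push its raised front edge towards the back until the cover stands upright, and draw clear. Pick nothing up, and leave the tweezers, the objective and the tape roll where they are.

Things in the scene. Friction and masses are not known exactly. Their poses are not given: they have to be found in the camera images.
- box: Fixed grey wiring box on the desk, 116 mm deep (its x), 288 mm long (its y), 60 mm high, with four covers in a row in its flat top. Origin: centre of its underside. Its x axis points from its front side (towards the robot) to its back, y along the row to the left, z up; it may be turned up to about 0.65 rad.
- cover_1 (a joint): Tilt of cover 1 (1 is leftmost, at the box's +y end; pitch 68 mm), rad. Aluminium plate 86 mm (box x) by 60 mm (box y) by 5 mm, flush with the box top at 0. Positive: back end (black pad) sinks, front end (black line) rises; stop at 1.65, just past upright. A locked cover gives less than 0.08; the free one moves stiffly and stays at the tilt it is left at.
- pad_1 (a point): Centre of the round black pad, 18 mm across, on top of cover 1: where to press. The cover's pivot pin (along box y, 2.5 mm under the top) lies 22 mm in front of it, the plate's back end 14 mm behind it. The free cover tips at 2 to 5 N here; the box is hollow 48 mm deep below it, up to 15 mm behind the pad; pressed 15 to 20 mm down it tilts 0.7 to 1 rad. Which cover is free cannot be seen and differs from run to run.
- edge_1 (a point): Middle of the front end of cover 1, half-way through the plate, 50 mm in front of the pin; it rises 50 mm x sin(tilt). Once raised, a push towards the back of the box (about 1 to 3 N) swings the cover upright; the plate is polished, so fingertips slide along it (friction about 0.25), and from a tilt over 0.5 a level push does not jam. Pressing down on this half moves no cover.
- cover_2 (a joint): Tilt of cover 2 (1 is leftmost, at the box's +y end; pitch 68 mm), rad. Aluminium plate 86 mm (box x) by 60 mm (box y) by 5 mm, flush with the box top at 0. Positive: back end (black pad) sinks, front end (black line) rises; stop at 1.65, just past upright. A locked cover gives less than 0.08; the free one moves stiffly and stays at the tilt it is left at.
- pad_2 (a point): Centre of the round black pad, 18 mm across, on top of cover 2: where to press. The cover's pivot pin (along box y, 2.5 mm under the top) lies 22 mm in front of it, the plate's back end 14 mm behind it. The free cover tips at 2 to 5 N here; the box is hollow 48 mm deep below it, up to 15 mm behind the pad; pressed 15 to 20 mm down it tilts 0.7 to 1 rad. Which cover is free cannot be seen and differs from run to run.
- edge_2 (a point): Middle of the front end of cover 2, half-way through the plate, 50 mm in front of the pin; it rises 50 mm x sin(tilt). Once raised, a push towards the back of the box (about 1 to 3 N) swings the cover upright; the plate is polished, so fingertips slide along it (friction about 0.25), and from a tilt over 0.5 a level push does not jam. Pressing down on this half moves no cover.
- cover_3 (a joint): Tilt of cover 3 (1 is leftmost, at the box's +y end; pitch 68 mm), rad. Aluminium plate 86 mm (box x) by 60 mm (box y) by 5 mm, flush with the box top at 0. Positive: back end (black pad) sinks, front end (black line) rises; stop at 1.65, just past upright. A locked cover gives less than 0.08; the free one moves stiffly and stays at the tilt it is left at.
- pad_3 (a point): Centre of the round black pad, 18 mm across, on top of cover 3: where to press. The cover's pivot pin (along box y, 2.5 mm under the top) lies 22 mm in front of it, the plate's back end 14 mm behind it. The free cover tips at 2 to 5 N here; the box is hollow 48 mm deep below it, up to 15 mm behind the pad; pressed 15 to 20 mm down it tilts 0.7 to 1 rad. Which cover is free cannot be seen and differs from run to run.
- edge_3 (a point): Middle of the front end of cover 3, half-way through the plate, 50 mm in front of the pin; it rises 50 mm x sin(tilt). Once raised, a push towards the back of the box (about 1 to 3 N) swings the cover upright; the plate is polished, so fingertips slide along it (friction about 0.25), and from a tilt over 0.5 a level push does not jam. Pressing down on this half moves no cover.
- cover_4 (a joint): Tilt of cover 4 (1 is leftmost, at the box's +y end; pitch 68 mm), rad. Aluminium plate 86 mm (box x) by 60 mm (box y) by 5 mm, flush with the box top at 0. Positive: back end (black pad) sinks, front end (black line) rises; stop at 1.65, just past upright. A locked cover gives less than 0.08; the free one moves stiffly and stays at the tilt it is left at.
- pad_4 (a point): Centre of the round black pad, 18 mm across, on top of cover 4: where to press. The cover's pivot pin (along box y, 2.5 mm under the top) lies 22 mm in front of it, the plate's back end 14 mm behind it. The free cover tips at 2 to 5 N here; the box is hollow 48 mm deep below it, up to 15 mm behind the pad; pressed 15 to 20 mm down it tilts 0.7 to 1 rad. Which cover is free cannot be seen and differs from run to run.
- edge_4 (a point): Middle of the front end of cover 4, half-way through the plate, 50 mm in front of the pin; it rises 50 mm x sin(tilt). Once raised, a push towards the back of the box (about 1 to 3 N) swings the cover upright; the plate is polished, so fingertips slide along it (friction about 0.25), and from a tilt over 0.5 a level push does not jam. Pressing down on this half moves no cover.
- tweezers: Loose steel tweezers, 13x122x10 mm, lying in front of the box. Origin: centre of the underside. Bystander.
- objective: Loose white microscope objective with a blue band, 28 mm across, 44 mm high, standing behind the box. Origin: centre of the underside. Bystander.
- tape: Loose roll of white tape, 64 mm across, 19 mm high, lying behind the box. Origin: centre of the underside. Bystander.

How it is judged (in metres and radians):
On the way:
1. the free cover is tipped by pressing its back end ((value of joint cover_1 between 0.2 and 1.2 rad or value of joint cover_2 between 0.2 and 1.2 rad or value of joint cover_3 between 0.2 and 1.2 rad or value of joint cover_4 between 0.2 and 1.2 rad)), for 0.1 s.
At the end, for the whole second after the job is handed in: One cover stands upright (tilt over 1.3 rad, about 75 degrees) and still, the other three are closed (under 0.1 rad), and the tweezers, objective and tape roll are within 15 mm of where they were (((value of joint cover_1 above 1.3 rad and value of joint each of cover_2, cover_3, cover_4 below 0.1 rad) or (value of joint cover_2 above 1.3 rad and value of joint each of cover_1, cover_3, cover_4 below 0.1 rad) or (value of joint cover_3 above 1.3 rad and value of joint each of cover_1, cover_2, cover_4 below 0.1 rad) or (value of joint cover_4 above 1.3 rad and value of joint each of cover_1, cover_2, cover_3 below 0.1 rad)) and velocity of joint cover_1 between -0.05 and 0.05 rad/s and velocity of joint cover_2 between -0.05 and 0.05 rad/s and velocity of joint cover_3 between -0.05 and 0.05 rad/s and velocity of joint cover_4 between -0.05 and 0.05 rad/s and distance of each of tweezers, objective, tape from where it was at the start of the episode below 0.015 m); the robot touches nothing.
It fails at once if a cover or the box is forced (fingers press with more than 45 N) (contact force between the fingers and box above 45 N).
It fails at once if the tweezers is moved more than 15 mm or picked up (distance of tweezers from where it was at the start of the episode above 0.015 m).
It fails at once if the objective is moved more than 15 mm or picked up (distance of objective from where it was at the start of the episode above 0.015 m).
It fails at once if the tape is moved more than 15 mm or picked up (distance of tape from where it was at the start of the episode above 0.015 m).
It also fails if it takes over 46 s, if anything falls off the work surface, if the arm or the gripper's body presses on something with over 40 N, if the wrist force passes 120 N, or if a joint passes its speed limit or range.

## Robot

A 6-joint arm with a two-finger parallel gripper is mounted at the origin on a cart in front of the work surface, level with it; the furniture and walls round the work are solid. World frame = base frame: x ahead of the robot, y to its left, z up, the work surface at z = 0. Lengths are in mm, angles in rad, forces in N, time in s.
With the tool pointing down it reaches from about 325 to 925 mm from the base axis. Payload 3.1 kg.
Tool frame: the origin (TCP) lies at the very end of the fingers, on their centre line; the grasp point (between the pads) lies 19 mm behind it; z points along the fingers, y is the line along which they close (so a half turn about z gives the same grasp; the last joint's range is limited). The gripper opens to 85 mm and grips with 20 to 120 N. Pads are 22 mm wide; open, the fingers measure 114 mm over their backs; the gripper's body (76 mm by 85 mm) begins 54 mm behind the grasp point. The pads swing forward as they close: fully open they stand 13 mm farther back than shut.
Start: joints at [1.149, 0.217, 1.613, -0, 1.311, -0.112], TCP at [190.524, 595.265, 231.3] pointing down, gripper open.
Joint ranges: [-2.75, 2.75], [-0.78, 2.1], [0.31, 2.55], [-1.13, 4.27], [0.13, 2.63], [-2.58, 2.58]. Speed limits (rad/s): [2.79, 2.79, 3.14, 3.14, 3.14, 3.14].

## Interface

Orientations are given as a unit quaternion [x, y, z, w].
In Python, from rig import env, cams gives the robot as it stands. The module is installed in compiled form; this text tells all that it offers.
- The arm moves only by the tool drive_tool, never from a script. Its argument "increments" is a list of rows, each an object of numbers: "tx", "ty", "tz": the shift along the tool's x, y, z in mm; "ax", "ay", "az": the turn, a rotation vector about the tool's x, y, z in rad; "grip": the closure, from -1 (fully open) to 1 (shut). In form: [{"tx": .., "ty": .., "tz": .., "ax": .., "ay": .., "az": .., "grip": ..}, ...]. A call has 1 to 5 rows; each row shifts and turns the commanded pose from where the row before left it, along the tool's axes as they then stand; what a row does not reach is not made up. A row lasts 1/12 s, in which the tool goes at most 41.7 mm and 7.16 degrees, less where a joint would pass 70% of its speed; a pose out of reach is approached as far as the arm can. A call is refused whole if a number of a shift passes 41.7 or a number of a turn 0.125, either way. A call with a gripper value outside its range is refused whole. The fingers move at their own pace and stop on an object; "newtons" is the grip in N (left out, the last holds). Time passes only in rows, so rows that do not move let the fingers close. It gives the time, the measured TCP pose, the force, the opening and the grip force at its end, in the units of the state.
- env.get_state(): the state, without advancing time (a new reading comes with each control period).
- cams.get_image(name): name is "scene" or "top"; returns the picture (400x640x3 uint8, red, green, blue); there is no depth.
- cams.camera_info(name): a dict with "fx", "fy", "cx", "cy" (pixels), "extrinsics" (4x4, takes a point from world to camera coordinates). Camera axes: x right, y down, z forward; pixel columns grow to the right and rows downward; lengths in mm; the calibration is good to about 2 mm. A picture is of the moment at which its call begins. camera_info takes no time and is no camera call.
- env.close_job(): hands the job in; it is judged then, once.
The state is a dict: "clock": time; "qpos": joint angles; "joint_vel": joint speeds; "joint_torque": joint torques, N m; "tcp_pos": TCP position; "tool_rot": TCP orientation; "force": force on the tool from outside, world axes, zero at the start; "torque": the same for the moment, N m; "grip_width": opening from 0.0 (shut) to 1.0 (fully open); "grasp_force": force on a finger pad.
Only numpy, scipy, OpenCV 4.12 (cv2) and the standard library are available. Lean on these libraries where they do the work, as an engineer would, in place of code of your own. Each camera call takes 0.05 s, during which the arm holds its last target. There are 200 camera calls.

## Working session

There is one attempt and no reset: what is moved stays moved. The work goes in short steps, Python scripts to look and compute and a tool call to move; the robot and the scene stay as the last step left them, time stands still between calls to the robot, and variables do not carry over. Pictures are saved under pics/ and viewed, at most 10 in all, crops included, and the job is handed in when it is done.

Besides the shell and the picture viewer there is one more tool, called after "Emit:" by a JSON object that holds its "fn" and its "kwargs", one argument or row to a line. drive_tool: Moves the arm, as the interface text tells. Its arguments: {"type":"object","properties":{"increments":{"type":"array"},"newtons":{"type":"number"}},"required":["increments"]}

```bash
mkdir -p pics; python3 - <<'E'
from rig import env,cams
import cv2
for n in("scene","top"):
    im=cams.get_image(n); cv2.imwrite(f"pics/{n}0.png",im[:,:,::-1]); i=cams.camera_info(n); print(n,i)
s=env.get_state();print(s)
E
```

```text
scene {'fx': 366.2404427529748, 'fy': 366.2404427529748, 'cx': 317.1316813085769, 'cy': 199.78334456579742, 'extrinsics': array([[ 9.67644111e-01, -2.52126886e-01,  9.84416094e-03,
        -4.40248247e+02],
       [-1.32443048e-01, -5.40740650e-01, -8.30697531e-01,
         2.53999240e+02],
       [ 2.14764319e-01,  8.02515784e-01, -5.56636959e-01,
         6.11656483e+02],
       [ 0.00000000e+00,  0.00000000e+00,  0.00000000e+00,
         1.00000000e+00]])}
top {'fx': 447.3495355229643, 'fy': 447.3495355229643, 'cx': 316.82204318205135, 'cy': 201.1690682969521, 'extrinsics': array([[-1.50835661e-02, -9.99886235e-01,  5.18643310e-05,
         2.08769364e+02],
       [-9.97482155e-01,  1.50437050e-02, -6.93039486e-02,
         5.16879287e+02],
       [ 6.92952841e-02, -1.09708443e-03, -9.97595589e-01,
         9.03185218e+02],
       [ 0.00000000e+00,  0.00000000e+00,  0.00000000e+00,
         1.00000000e+00]])}
{'clock': 0.1, 'qpos': array([ 1.14877272e+00,  2.17652204e-01,  1.61477392e+00, -1.28617138e-05,
        1.31130871e+00, -1.12189193e-01]), 'joint_vel': array([-0.00187126, -0.00370451, -0.00387576,  0.00036634,  0.00116599,
        0.00133638]), 'joint_torque': array([-4.54173423e-04, -3.98079658e+01, -3.04969597e+01, -9.54221628e-05,
        4.27484789e-03, -5.73145414e-06]), 'tcp_pos': array([190.23738459, 594.57560583, 230.11517225]), 'tool_rot': array([ 1.54296572e-01,  9.88023998e-01, -1.03474767e-03, -2.76711680e-04]), 'force': array([ 0.70474672,  0.53062055, -0.09744945]), 'torque': array([-0.0369148 ,  0.02577789,  0.01977023]), 'grasp_force': 0.0, 'grip_width': 0.9998858730420996}
```

View pics/top0.png

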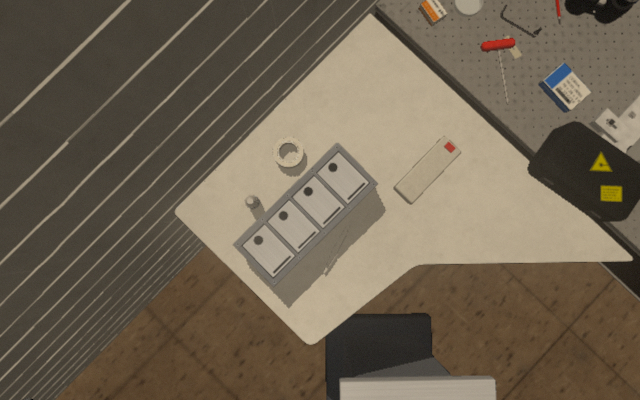

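View pics/scene0.png

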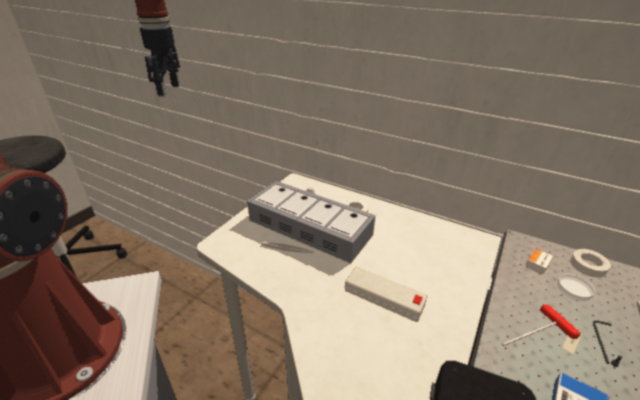

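The top view shows the four pads at about (258,240), (283,215), (308,191) and (333,167). The tape is at (289,152), the objective at (252,202) and the tweezers near (337,250). The scene view agrees, with the arm upper left.

```bash
cat > h.py <<'E'
import numpy as np,cv2
from rig import env,cams
def ray(n,u,v,z):
    i=cams.camera_info(n);E=i["extrinsics"];R,t=E[:3,:3],E[:3,3]
    d=R.T@np.array([(u-i["cx"])/i["fx"],(v-i["cy"])/i["fy"],1]);c=-R.T@t
    return (c+d*(z-c[2])/d[2])
def proj(n,p):
    i=cams.camera_info(n);E=i["extrinsics"];q=E[:3,:3]@p+E[:3,3]
    return i["fx"]*q[0]/q[2]+i["cx"],i["fy"]*q[1]/q[2]+i["cy"]
def blob(im,u,v,r=7):
    g=cv2.cvtColor(im,cv2.COLOR_BGR2GRAY).astype(float)[v-r:v+r+1,u-r:u+r+1]
    w=np.clip(110-g,0,None); 
    n,l,s,c=cv2.connectedComponentsWithStats((w>20).astype('uint8'))
    k=min(range(1,n),key=lambda k:np.hypot(*(c[k]-r))); w=w*(cv2.dilate((l==k).astype('uint8'),np.ones((3,3))))
    yy,xx=np.mgrid[-r:r+1,-r:r+1]; return u+(w*xx).sum()/w.sum(),v+(w*yy).sum()/w.sum(),s[k][4]
E
python3 - <<'E'
from h import *
im=cv2.imread("pics/top0.png");sc=cv2.imread("pics/scene0.png")
P=[]
for u,v in[(258,240),(283,215),(308,191),(333,167)]:
    b=blob(im,u,v);p=ray("top",b[0],b[1],60);P.append(p);print(np.round(b,1),np.round(p,1),"scene px",np.round(proj("scene",p),1))
P=np.array(P);print("pitch",np.linalg.norm(np.diff(P,axis=0),axis=1))
y=P[0]-P[3];yaw=np.arctan2(-y[0],y[1]);print("yaw",yaw,"x axis",np.cos(yaw),np.sin(yaw))
for u,v,z in[(289,152,19),(252,201,44),(337,250,5)]:print(ray("top",u,v,z))
a=im[110:310,200:400];b=sc[150:270,200:400]
cv2.imwrite("pics/crop.png",np.hstack([cv2.resize(a,(400,400),interpolation=2),cv2.resize(b,(400,240),interpolation=2).copy() if 0 else cv2.copyMakeBorder(cv2.resize(b,(400,240),interpolation=2),0,160,0,0,0)]))
E
```

```text
[258.  239.8  51. ] [443.2 317.   60. ] scene px [281.3 189.5]
[283.  215.2  50. ] [490.4 267.7  60. ] scene px [303.9 197.5]
[307.8 191.   53. ] [537.4 218.5  60. ] scene px [327.8 206. ]
[332.5 166.9  54. ] [584.4 169.   60. ] scene px [353.4 215.2]
pitch [68.31553951 68.04178857 68.18094855]
yaw 0.7617133758971986 x axis 0.7236545659846405 0.6901623498348644
[622.89886799 257.06405615  19.        ]
[520.45271663 330.64568317  44.        ]
[418.81176682 160.65593544   5.        ]
```

View pics/crop.png

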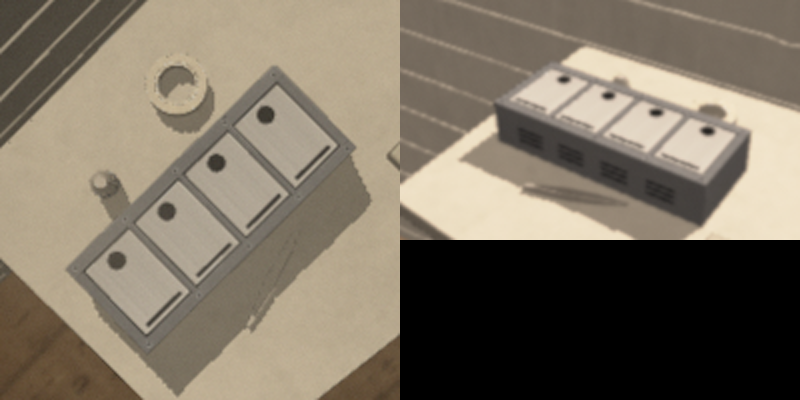

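Emit:
{"fn": "drive_tool", "kwargs": {
  "increments": [
    {"az":-0.119,"tz":12,"grip":1},
    {"az":-0.119,"tz":12,"grip":1},
    {"az":-0.119,"tz":12,"grip":1},
    {"az":-0.119,"tz":12,"grip":1},
    {"az":-0.119,"tz":12,"grip":1}
  ],
  "newtons": 20
}}

```text
invalid input at $.increments[0]: expected keys tx, ty, tz, ax, ay, az, grip
```

Emit:
{"fn": "drive_tool", "kwargs": {
  "increments": [
    {"az":-0.119,"tz":12,"grip":1},
    {"az":-0.119,"tz":12,"grip":1},
    {"az":-0.119,"tz":12,"grip":1},
    {"az":-0.119,"grip":1},
    {"grip":1}
  ]
}}

```text
invalid input at $.increments[0]: expected keys tx, ty, tz, ax, ay, az, grip
```

```bash
cat >> h.py <<'E'
from scipy.spatial.transform import Rotation
PAD=np.array([[443.2,317,60],[490.4,267.7,60],[537.4,218.5,60],[584.4,169,60]])
X=np.array([.7237,.6902,0]);Y=np.array([-.6902,.7237,0])
def to(p):
    s=env.get_state();R=Rotation.from_quat(s["tool_rot"]).as_matrix()
    print("clk %.2f"%s["clock"],"tcp",np.round(s["tcp_pos"],1),"F",np.round(s["force"],1),"q",np.round(s["qpos"],2),"grip",round(s["grip_width"],2))
    print("tool axes",np.round(R.T,3).tolist());print("delta tool",np.round(R.T@(np.array(p)-s["tcp_pos"]),1))
    e=Rotation.from_matrix(R.T@np.c_[-X,Y,[0,0,-1]]).as_rotvec();print("rot err",np.round(e,3))
E
python3 -c "
from h import *
to(PAD[0]+[0,0,25])"
```

```text
clk 0.10 tcp [190.2 594.6 230.1] F [ 0.7  0.5 -0.1] q [ 1.15  0.22  1.61 -0.    1.31 -0.11] grip 1.0
tool axes [[-0.952, 0.305, 0.0], [0.305, 0.952, -0.002], [-0.001, -0.002, -1.0]]
delta tool [-325.6 -186.9  145.4]
rot err [-2.000e-03 -1.000e-03 -1.072e+00]
```

All keys are needed.

Emit:
{"fn": "drive_tool", "kwargs": {
  "increments": [
    {"tx":0,"ty":0,"tz":12,"ax":0,"ay":0,"az":-0.119,"grip":1},
    {"tx":0,"ty":0,"tz":12,"ax":0,"ay":0,"az":-0.119,"grip":1},
    {"tx":0,"ty":0,"tz":12,"ax":0,"ay":0,"az":-0.119,"grip":1},
    {"tx":0,"ty":0,"tz":12,"ax":0,"ay":0,"az":-0.119,"grip":1},
    {"tx":0,"ty":0,"tz":12,"ax":0,"ay":0,"az":-0.119,"grip":1}
  ],
  "newtons": 20
}}

```text
clock: 0.52
tcp_pos: [190.3, 594.7, 170.0]
tool_rot: [-0.145, 0.989, -0.001, -0.0]
force: [-0.9, -0.2, 0.8]
grip_width: 0.3
grasp_force: 0.0
```

Emit:
{"fn": "drive_tool", "kwargs": {
  "increments": [
    {"tx":0,"ty":0,"tz":12,"ax":0,"ay":0,"az":-0.119,"grip":1},
    {"tx":0,"ty":0,"tz":12,"ax":0,"ay":0,"az":-0.119,"grip":1},
    {"tx":0,"ty":0,"tz":12,"ax":0,"ay":0,"az":-0.119,"grip":1},
    {"tx":0,"ty":0,"tz":0,"ax":0,"ay":0,"az":-0.119,"grip":1},
    {"tx":0,"ty":0,"tz":0,"ax":0,"ay":0,"az":0,"grip":1}
  ]
}}

```text
clock: 0.93
tcp_pos: [189.9, 593.8, 133.2]
tool_rot: [-0.372, 0.928, -0.001, -0.001]
force: [0.4, -0.6, -0.3]
grip_width: 0.004
grasp_force: 0.0
```

```bash
python3 -c "
from h import *
to(PAD[0]+[0,0,25])"
```

```text
clk 0.93 tcp [189.9 593.8 133.2] F [ 0.4 -0.6 -0.3] q [ 1.15  0.31  1.69  0.    1.14 -1.19] grip 0.0
tool axes [[-0.723, -0.691, 0.004], [-0.691, 0.723, -0.001], [-0.002, -0.004, -1.0]]
delta tool [   8.1 -375.1   48.7]
rot err [-0.001 -0.004  0.001]
```

Emit:
{"fn": "drive_tool", "kwargs": {
  "increments": [
    {"tx":0,"ty":-37,"tz":0,"ax":0,"ay":0,"az":0,"grip":1},
    {"tx":2,"ty":-38,"tz":0,"ax":0,"ay":0,"az":0,"grip":1},
    {"tx":2,"ty":-38,"tz":0,"ax":0,"ay":0,"az":0,"grip":1},
    {"tx":2,"ty":-38,"tz":0,"ax":0,"ay":0,"az":0,"grip":1},
    {"tx":2,"ty":-38,"tz":0,"ax":0,"ay":0,"az":0,"grip":1}
  ]
}}

```text
clock: 1.35
tcp_pos: [316.0, 451.8, 135.7]
tool_rot: [-0.37, 0.929, 0.0, 0.0]
force: [0.2, 0.7, 0.3]
grip_width: 0.003
grasp_force: 0.0
```

Emit:
{"fn": "drive_tool", "kwargs": {
  "increments": [
    {"tx":0,"ty":-38,"tz":5,"ax":0,"ay":0,"az":0,"grip":1},
    {"tx":0,"ty":-38,"tz":8,"ax":0,"ay":0,"az":0,"grip":1},
    {"tx":0,"ty":-38,"tz":12,"ax":0,"ay":0,"az":0,"grip":1},
    {"tx":0,"ty":-38,"tz":12,"ax":0,"ay":0,"az":0,"grip":1},
    {"tx":0,"ty":-34,"tz":11,"ax":0,"ay":0,"az":0,"grip":1}
  ]
}}

```text
clock: 1.77
tcp_pos: [445.1, 316.6, 87.5]
tool_rot: [-0.37, 0.929, -0.0, 0.001]
force: [0.2, -0.1, -0.2]
grip_width: -0.004
grasp_force: 0.0
```

```bash
python3 -c "
from h import *
cv2.imwrite('pics/s1.png',cams.get_image('scene')[90:300,180:440,::-1].repeat(2,0).repeat(2,1))
to(PAD[0])"
```

```text
clk 1.82 tcp [447.9 312.   85.4] F [ 2.4 -3.5 -0.5] q [ 0.48  0.22  1.9  -0.01  1.01 -1.84] grip -0.0
tool axes [[-0.729, -0.685, 0.001], [-0.685, 0.729, -0.004], [0.002, -0.004, -1.0]]
delta tool [-0.   6.9 25.4]
rot err [-0.004 -0.001 -0.007]
```

View pics/s1.png

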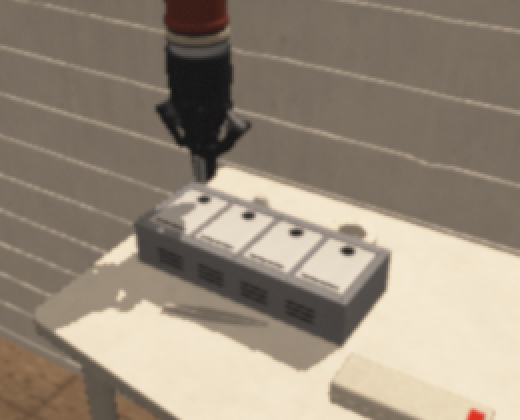

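The closed fingertips are right above pad 1 (crop 204,199). Lowering to just short of contact, then pressing gently.

Emit:
{"fn": "drive_tool", "kwargs": {
  "increments": [
    {"tx":0,"ty":0,"tz":6,"ax":0,"ay":0,"az":0,"grip":1},
    {"tx":0,"ty":0,"tz":6,"ax":0,"ay":0,"az":0,"grip":1},
    {"tx":0,"ty":0,"tz":6,"ax":0,"ay":0,"az":0,"grip":1},
    {"tx":0,"ty":0,"tz":3,"ax":0,"ay":0,"az":0,"grip":1},
    {"tx":0,"ty":0,"tz":0,"ax":0,"ay":0,"az":0,"grip":1}
  ]
}}

```text
clock: 2.23
tcp_pos: [441.8, 318.9, 65.3]
tool_rot: [-0.372, 0.928, -0.0, -0.001]
force: [-0.4, 0.3, -0.1]
grip_width: 0.003
grasp_force: 0.0
```

Emit:
{"fn": "drive_tool", "kwargs": {
  "increments": [
    {"tx":0,"ty":0,"tz":1.5,"ax":0,"ay":0,"az":0,"grip":1},
    {"tx":0,"ty":0,"tz":1.5,"ax":0,"ay":0,"az":0,"grip":1},
    {"tx":0,"ty":0,"tz":1,"ax":0,"ay":0,"az":0,"grip":1},
    {"tx":0,"ty":0,"tz":0,"ax":0,"ay":0,"az":0,"grip":1}
  ]
}}

```text
clock: 2.57
tcp_pos: [443.2, 318.5, 62.3]
tool_rot: [-0.372, 0.928, -0.0, 0.0]
force: [0.0, 0.7, 0.0]
grip_width: 0.001
grasp_force: 0.0
```

Emit:
{"fn": "drive_tool", "kwargs": {
  "increments": [
    {"tx":0,"ty":0,"tz":1.5,"ax":0,"ay":0,"az":0,"grip":1},
    {"tx":0,"ty":0,"tz":1.5,"ax":0,"ay":0,"az":0,"grip":1},
    {"tx":0,"ty":0,"tz":1,"ax":0,"ay":0,"az":0,"grip":1},
    {"tx":0,"ty":0,"tz":0,"ax":0,"ay":0,"az":0,"grip":1}
  ]
}}

```text
clock: 2.9
tcp_pos: [443.8, 318.6, 60.2]
tool_rot: [-0.371, 0.928, 0.0, -0.0]
force: [-3.7, -1.2, 10.3]
grip_width: -0.004
grasp_force: 5.0
```

Emit:
{"fn": "drive_tool", "kwargs": {
  "increments": [
    {"tx":0,"ty":0,"tz":1.5,"ax":0,"ay":0,"az":0,"grip":1},
    {"tx":0,"ty":0,"tz":0,"ax":0,"ay":0,"az":0,"grip":1}
  ]
}}

```text
clock: 3.07
tcp_pos: [443.9, 318.7, 60.1]
tool_rot: [-0.371, 0.928, 0.0, -0.0]
force: [-6.2, -2.9, 18.0]
grip_width: -0.0
grasp_force: 8.8
```

Cover 1 is locked. On to cover 2.

Emit:
{"fn": "drive_tool", "kwargs": {
  "increments": [
    {"tx":0,"ty":0,"tz":-18,"ax":0,"ay":0,"az":0,"grip":1},
    {"tx":0,"ty":-23,"tz":0,"ax":0,"ay":0,"az":0,"grip":1},
    {"tx":0,"ty":-23,"tz":0,"ax":0,"ay":0,"az":0,"grip":1},
    {"tx":0,"ty":-23,"tz":0,"ax":0,"ay":0,"az":0,"grip":1},
    {"tx":0,"ty":0,"tz":5,"ax":0,"ay":0,"az":0,"grip":1}
  ]
}}

```text
clock: 3.48
tcp_pos: [495.1, 266.5, 71.5]
tool_rot: [-0.37, 0.929, -0.001, 0.003]
force: [0.4, 0.2, 0.7]
grip_width: 0.0
grasp_force: 0.0
```

Emit:
{"fn": "drive_tool", "kwargs": {
  "increments": [
    {"tx":0,"ty":0,"tz":5,"ax":0,"ay":0,"az":0,"grip":1},
    {"tx":0,"ty":0,"tz":3,"ax":0,"ay":0,"az":0,"grip":1},
    {"tx":0,"ty":0,"tz":2,"ax":0,"ay":0,"az":0,"grip":1},
    {"tx":0,"ty":0,"tz":2,"ax":0,"ay":0,"az":0,"grip":1},
    {"tx":0,"ty":0,"tz":0,"ax":0,"ay":0,"az":0,"grip":1}
  ]
}}

```text
clock: 3.9
tcp_pos: [490.4, 268.5, 60.1]
tool_rot: [-0.372, 0.928, -0.001, -0.001]
force: [-5.1, -4.7, 15.5]
grip_width: -0.0
grasp_force: 7.7
```

Cover 2 is locked (15 N, no give). On to cover 3.

Emit:
{"fn": "drive_tool", "kwargs": {
  "increments": [
    {"tx":0,"ty":0,"tz":-18,"ax":0,"ay":0,"az":0,"grip":1},
    {"tx":0,"ty":-23,"tz":0,"ax":0,"ay":0,"az":0,"grip":1},
    {"tx":0,"ty":-22,"tz":0,"ax":0,"ay":0,"az":0,"grip":1},
    {"tx":0,"ty":-23,"tz":0,"ax":0,"ay":0,"az":0,"grip":1},
    {"tx":0,"ty":0,"tz":5,"ax":0,"ay":0,"az":0,"grip":1}
  ]
}}

```text
clock: 4.32
tcp_pos: [540.8, 218.0, 71.9]
tool_rot: [-0.371, 0.929, -0.001, 0.002]
force: [0.3, -0.3, 1.3]
grip_width: 0.001
grasp_force: 0.0
```

Emit:
{"fn": "drive_tool", "kwargs": {
  "increments": [
    {"tx":0,"ty":0,"tz":5,"ax":0,"ay":0,"az":0,"grip":1},
    {"tx":0,"ty":0,"tz":3,"ax":0,"ay":0,"az":0,"grip":1},
    {"tx":0,"ty":0,"tz":2,"ax":0,"ay":0,"az":0,"grip":1},
    {"tx":0,"ty":0,"tz":3,"ax":0,"ay":0,"az":0,"grip":1},
    {"tx":0,"ty":0,"tz":0,"ax":0,"ay":0,"az":0,"grip":1}
  ]
}}

```text
clock: 4.73
tcp_pos: [536.7, 220.0, 60.2]
tool_rot: [-0.372, 0.928, 0.0, -0.002]
force: [-5.3, -2.4, 15.2]
grip_width: -0.003
grasp_force: 7.5
```

Cover 3 is locked as well. On to cover 4, which should be the free one.

Emit:
{"fn": "drive_tool", "kwargs": {
  "increments": [
    {"tx":0,"ty":0,"tz":-18,"ax":0,"ay":0,"az":0,"grip":1},
    {"tx":0,"ty":-23,"tz":0,"ax":0,"ay":0,"az":0,"grip":1},
    {"tx":0,"ty":-23,"tz":0,"ax":0,"ay":0,"az":0,"grip":1},
    {"tx":0,"ty":-23,"tz":0,"ax":0,"ay":0,"az":0,"grip":1},
    {"tx":0,"ty":0,"tz":5,"ax":0,"ay":0,"az":0,"grip":1}
  ]
}}

```text
clock: 5.15
tcp_pos: [588.5, 167.9, 72.0]
tool_rot: [-0.371, 0.929, -0.001, 0.002]
force: [0.7, 0.2, 0.2]
grip_width: 0.003
grasp_force: 0.0
```

Emit:
{"fn": "drive_tool", "kwargs": {
  "increments": [
    {"tx":0,"ty":0,"tz":5,"ax":0,"ay":0,"az":0,"grip":1},
    {"tx":0,"ty":0,"tz":3,"ax":0,"ay":0,"az":0,"grip":1},
    {"tx":0,"ty":0,"tz":2,"ax":0,"ay":0,"az":0,"grip":1},
    {"tx":0,"ty":0,"tz":3,"ax":0,"ay":0,"az":0,"grip":1},
    {"tx":0,"ty":0,"tz":0,"ax":0,"ay":0,"az":0,"grip":1}
  ]
}}

```text
clock: 5.57
tcp_pos: [584.4, 169.9, 57.1]
tool_rot: [-0.372, 0.928, 0.0, -0.001]
force: [-1.0, 0.0, 0.3]
grip_width: 0.002
grasp_force: 0.0
```

```bash
python3 -c "
from h import *
to(PAD[3])"
```

```text
clk 5.57 tcp [584.4 169.9  57.1] F [-1.   0.   0.3] q [ 0.17  0.38  1.76  0.    1.   -2.17] grip 0.0
tool axes [[-0.723, -0.691, 0.001], [-0.691, 0.723, 0.001], [-0.001, 0.0, -1.0]]
delta tool [ 0.7 -0.7 -2.9]
rot err [ 0.001 -0.001  0.001]
```

Cover 4 gives (z 57.1, no force). Press about 17 mm further.

Emit:
{"fn": "drive_tool", "kwargs": {
  "increments": [
    {"tx":0,"ty":0,"tz":3,"ax":0,"ay":0,"az":0,"grip":1},
    {"tx":0,"ty":0,"tz":3,"ax":0,"ay":0,"az":0,"grip":1},
    {"tx":0,"ty":0,"tz":3,"ax":0,"ay":0,"az":0,"grip":1},
    {"tx":0,"ty":0,"tz":0,"ax":0,"ay":0,"az":0,"grip":1}
  ]
}}

```text
clock: 5.9
tcp_pos: [585.7, 169.2, 48.3]
tool_rot: [-0.372, 0.928, -0.0, 0.0]
force: [1.2, -0.0, 0.4]
grip_width: 0.003
grasp_force: 0.4
```

Emit:
{"fn": "drive_tool", "kwargs": {
  "increments": [
    {"tx":0,"ty":0,"tz":3,"ax":0,"ay":0,"az":0,"grip":1},
    {"tx":0,"ty":0,"tz":3,"ax":0,"ay":0,"az":0,"grip":1},
    {"tx":0,"ty":0,"tz":2,"ax":0,"ay":0,"az":0,"grip":1},
    {"tx":0,"ty":0,"tz":0,"ax":0,"ay":0,"az":0,"grip":1}
  ]
}}

```text
clock: 6.23
tcp_pos: [585.4, 169.0, 40.1]
tool_rot: [-0.371, 0.928, -0.0, -0.0]
force: [1.6, -0.3, 0.0]
grip_width: -0.0
grasp_force: 0.4
```

```bash
python3 -c "
from h import *
cv2.imwrite('pics/s2.png',cams.get_image('scene')[90:300,230:490,::-1].repeat(2,0).repeat(2,1))
to(PAD[3])"
```

```text
clk 6.28 tcp [585.3 169.   40.2] F [ 0.1 -0.8  0.2] q [ 0.17  0.41  1.76 -0.    0.97 -2.17] grip -0.0
tool axes [[-0.724, -0.69, 0.001], [-0.69, 0.724, 0.0], [-0.001, -0.0, -1.0]]
delta tool [  0.6   0.6 -19.8]
rot err [ 0.    -0.001 -0.001]
```

View pics/s2.png

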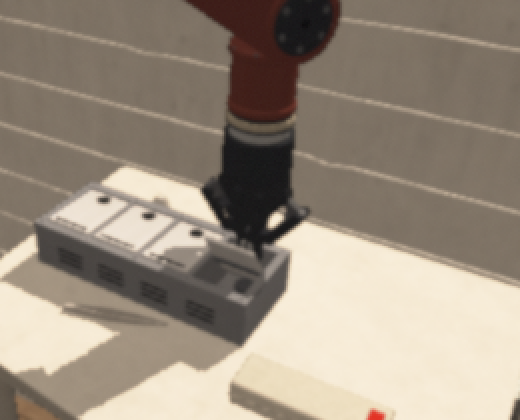

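Cover 4 is tipped steeply, with its raised front edge at about crop (235,250). Draw up, go to the front side, and come down in front of the raised edge.

Emit:
{"fn": "drive_tool", "kwargs": {
  "increments": [
    {"tx":0,"ty":0,"tz":-25,"ax":0,"ay":0,"az":0,"grip":1},
    {"tx":0,"ty":0,"tz":-30,"ax":0,"ay":0,"az":0,"grip":1},
    {"tx":0,"ty":0,"tz":-35,"ax":0,"ay":0,"az":0,"grip":1},
    {"tx":0,"ty":0,"tz":0,"ax":0,"ay":0,"az":0,"grip":1},
    {"tx":30,"ty":0,"tz":0,"ax":0,"ay":0,"az":0,"grip":1}
  ]
}}

```text
clock: 6.7
tcp_pos: [569.3, 150.6, 135.0]
tool_rot: [-0.372, 0.928, -0.001, 0.006]
force: [-0.3, -1.8, 0.0]
grip_width: 0.002
grasp_force: 0.0
```

Emit:
{"fn": "drive_tool", "kwargs": {
  "increments": [
    {"tx":35,"ty":0,"tz":0,"ax":0,"ay":0,"az":0,"grip":1},
    {"tx":35,"ty":0,"tz":0,"ax":0,"ay":0,"az":0,"grip":1},
    {"tx":0,"ty":0,"tz":10,"ax":0,"ay":0,"az":0,"grip":1},
    {"tx":0,"ty":0,"tz":20,"ax":0,"ay":0,"az":0,"grip":1},
    {"tx":0,"ty":0,"tz":18,"ax":0,"ay":0,"az":0,"grip":1}
  ]
}}

```text
clock: 7.12
tcp_pos: [513.1, 99.7, 82.6]
tool_rot: [-0.371, 0.929, -0.0, 0.001]
force: [0.5, 0.2, -0.3]
grip_width: -0.004
grasp_force: 0.0
```

```bash
python3 -c "
from h import *
cv2.imwrite('pics/s3.png',cams.get_image('scene')[90:300,230:490,::-1].repeat(2,0).repeat(2,1))
to(PAD[3]-38*X+[0,0,22])"
```

```text
clk 7.17 tcp [509.7  99.6  78.3] F [-1.5 -0.8 -1.2] q [ 0.06  0.19  1.97 -0.    0.99 -2.27] grip 0.0
tool axes [[-0.725, -0.689, 0.005], [-0.689, 0.725, 0.004], [-0.007, -0.0, -1.0]]
delta tool [-63.9  -1.2  -4.1]
rot err [ 0.004 -0.005 -0.001]
```

View pics/s3.png

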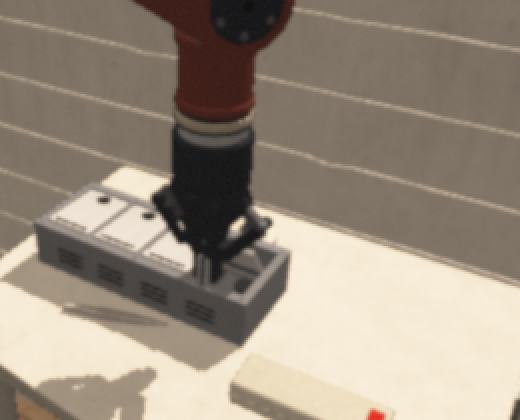

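The fingers stand in front of the raised cover (tips at crop (205,280), plate just behind). Push level towards the back.

Emit:
{"fn": "drive_tool", "kwargs": {
  "increments": [
    {"tx":-8,"ty":0,"tz":0,"ax":0,"ay":0,"az":0,"grip":1},
    {"tx":-8,"ty":0,"tz":0,"ax":0,"ay":0,"az":0,"grip":1},
    {"tx":-8,"ty":0,"tz":0,"ax":0,"ay":0,"az":0,"grip":1},
    {"tx":-8,"ty":0,"tz":0,"ax":0,"ay":0,"az":0,"grip":1},
    {"tx":-8,"ty":0,"tz":0,"ax":0,"ay":0,"az":0,"grip":1}
  ]
}}

```text
clock: 7.58
tcp_pos: [543.7, 128.6, 84.0]
tool_rot: [-0.372, 0.928, -0.0, 0.001]
force: [-1.8, -1.5, 2.0]
grip_width: 0.005
grasp_force: 0.6
```

Emit:
{"fn": "drive_tool", "kwargs": {
  "increments": [
    {"tx":-4,"ty":0,"tz":0,"ax":0,"ay":0,"az":0,"grip":1},
    {"tx":-4,"ty":0,"tz":0,"ax":0,"ay":0,"az":0,"grip":1},
    {"tx":-4,"ty":0,"tz":0,"ax":0,"ay":0,"az":0,"grip":1},
    {"tx":-4,"ty":0,"tz":0,"ax":0,"ay":0,"az":0,"grip":1},
    {"tx":0,"ty":0,"tz":0,"ax":0,"ay":0,"az":0,"grip":1}
  ]
}}

```text
clock: 8.0
tcp_pos: [554.2, 139.3, 82.9]
tool_rot: [-0.372, 0.928, 0.0, 0.0]
force: [-0.7, -0.0, 0.5]
grip_width: 0.002
grasp_force: 0.0
```

```bash
python3 -c "
from h import *
cv2.imwrite('pics/s4.png',cams.get_image('scene')[90:300,230:490,::-1].repeat(2,0).repeat(2,1))
to(PAD[3]-38*X+[0,0,22])"
```

```text
clk 8.05 tcp [554.  139.1  82.8] F [-0.3  0.3  0.2] q [ 0.12  0.28  1.85  0.    1.02 -2.21] grip 0.0
tool axes [[-0.724, -0.69, -0.001], [-0.69, 0.724, -0.0], [0.0, 0.0, -1.0]]
delta tool [-4.7  0.7  0.8]
rot err [-0.     0.001 -0.   ]
```

View pics/s4.png

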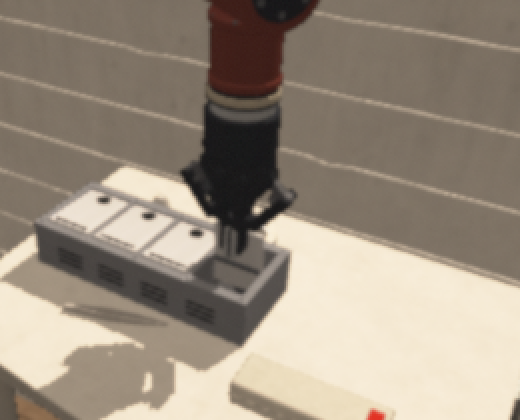

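The plate is close to upright behind the tips (crop (240,255)). Continue until the stop is felt.

Emit:
{"fn": "drive_tool", "kwargs": {
  "increments": [
    {"tx":-2,"ty":0,"tz":0,"ax":0,"ay":0,"az":0,"grip":1},
    {"tx":-2,"ty":0,"tz":0,"ax":0,"ay":0,"az":0,"grip":1},
    {"tx":-1,"ty":0,"tz":0,"ax":0,"ay":0,"az":0,"grip":1},
    {"tx":0,"ty":0,"tz":0,"ax":0,"ay":0,"az":0,"grip":1}
  ]
}}

```text
clock: 8.38
tcp_pos: [557.3, 142.3, 82.8]
tool_rot: [-0.371, 0.928, 0.0, 0.0]
force: [0.1, -0.3, 0.0]
grip_width: 0.002
grasp_force: 0.0
```

Emit:
{"fn": "drive_tool", "kwargs": {
  "increments": [
    {"tx":-1.5,"ty":0,"tz":0,"ax":0,"ay":0,"az":0,"grip":1},
    {"tx":-1.5,"ty":0,"tz":0,"ax":0,"ay":0,"az":0,"grip":1},
    {"tx":0,"ty":0,"tz":0,"ax":0,"ay":0,"az":0,"grip":1}
  ]
}}

```text
clock: 8.63
tcp_pos: [559.4, 144.3, 82.8]
tool_rot: [-0.372, 0.928, -0.0, -0.0]
force: [-0.4, -1.2, 0.6]
grip_width: 0.0
grasp_force: 0.5
```

Emit:
{"fn": "drive_tool", "kwargs": {
  "increments": [
    {"tx":-1.5,"ty":0,"tz":0,"ax":0,"ay":0,"az":0,"grip":1},
    {"tx":-1.5,"ty":0,"tz":0,"ax":0,"ay":0,"az":0,"grip":1},
    {"tx":0,"ty":0,"tz":0,"ax":0,"ay":0,"az":0,"grip":1}
  ]
}}

```text
clock: 8.88
tcp_pos: [559.6, 144.5, 82.7]
tool_rot: [-0.372, 0.928, -0.001, -0.003]
force: [-6.2, -6.1, 5.3]
grip_width: -0.005
grasp_force: 4.4
```

The stop is felt (about 9 N, no further travel). Draw clear to the front, then up and back.

Emit:
{"fn": "drive_tool", "kwargs": {
  "increments": [
    {"tx":6,"ty":0,"tz":0,"ax":0,"ay":0,"az":0,"grip":1},
    {"tx":20,"ty":0,"tz":0,"ax":0,"ay":0,"az":0,"grip":1},
    {"tx":30,"ty":0,"tz":0,"ax":0,"ay":0,"az":0,"grip":1},
    {"tx":30,"ty":0,"tz":-20,"ax":0,"ay":0,"az":0,"grip":1},
    {"tx":20,"ty":0,"tz":-30,"ax":0,"ay":0,"az":0,"grip":1}
  ]
}}

```text
clock: 9.3
tcp_pos: [479.8, 72.3, 129.3]
tool_rot: [-0.371, 0.928, 0.002, -0.004]
force: [-0.2, -0.2, 0.6]
grip_width: 0.003
grasp_force: 0.0
```

Emit:
{"fn": "drive_tool", "kwargs": {
  "increments": [
    {"tx":0,"ty":0,"tz":-30,"ax":0,"ay":0,"az":0,"grip":1},
    {"tx":0,"ty":0,"tz":-30,"ax":0,"ay":0,"az":0,"grip":1},
    {"tx":0,"ty":0,"tz":0,"ax":0,"ay":0,"az":0,"grip":1},
    {"tx":0,"ty":0,"tz":0,"ax":0,"ay":0,"az":0,"grip":1},
    {"tx":0,"ty":0,"tz":0,"ax":0,"ay":0,"az":0,"grip":1}
  ]
}}

```text
clock: 9.72
tcp_pos: [484.9, 73.4, 192.6]
tool_rot: [-0.371, 0.928, 0.0, 0.0]
force: [-0.8, 0.5, -0.5]
grip_width: 0.003
grasp_force: 0.0
```

```bash
python3 -c "
from h import *
a=cams.get_image('scene')[150:300,230:420,::-1].repeat(2,0).repeat(2,1);b=cams.get_image('top')[110:310,200:400,::-1].repeat(2,0).repeat(2,1)
c=np.zeros((400,780,3),'uint8');c[:300,:380]=a;c[:,380:]=b
cv2.imwrite('pics/s5.png',c)
to(PAD[3])"
```

```text
clk 9.82 tcp [483.8  73.4 191.1] F [ 0.6 -0.4 -0.4] q [ 0.01 -0.03  1.96  0.    1.22 -2.33] grip -0.0
tool axes [[-0.724, -0.69, 0.002], [-0.69, 0.724, 0.002], [-0.003, 0.0, -1.0]]
delta tool [-139.1   -0.5  130.8]
rot err [ 0.002 -0.002 -0.   ]
```

View pics/s5.png

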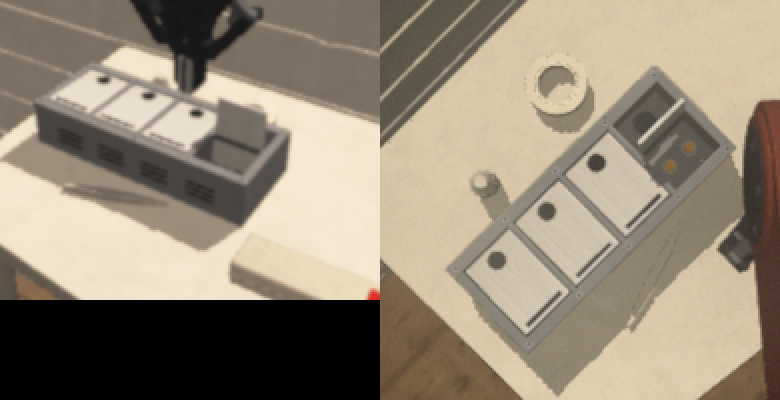

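Cover 4 stands upright, at (243,125) in the scene crop and (660,122) in the top crop. The other three covers are closed, the bystanders are unmoved and the arm is clear.

```bash
python3 -c "
from rig import env
print(env.close_job())"
```

```text
the job is handed in; nothing more can be done
None
```

The job is handed in: cover 4 was the free one and now stands upright, covers 1 to 3 are closed, and the last pictures show the tweezers, objective and tape where they were, with the arm clear; the hand-in returned no verdict.

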